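Latch the packed parts case and count it

TASK

Swing the steel hasp on the red parts case fully over, so that it lies flat on the lid with the brass staple through its slot. Then book the case on the tally counter: swing the red-knobbed lever all the way round to its stop and release it so that it springs fully back. Leave the other things on the bench where they are.

Things in the scene. Friction and masses are not known exactly. Their poses are not given: they have to be found in the camera images.
- case: Fixed red parts case, shut, 220 (x) x 180 (y) x 100 mm high; origin at the centre of its underside. Its top is flat at 100 mm: a black fixed deck 66 mm wide along the -x side, then the red lid. The hasp's hinge line runs along the case's y axis, 60 mm to -x of the centre. The case stands on the left or the right of the bench, turned up to 0.45 rad.
- hasp (a joint): Hasp on top of the case: flat steel strap 110 mm long, 44 mm wide, 5 mm thick with a yellow end. 0 rad = lying flat over the lid, pointing to the case's +x, staple through its slot; pi/2 = standing straight up; more = leaning back to the case's -x side; ends at 0 and 2.5. Starts leaning back at 1.7 to 2.3. Hinge stiff by friction (stays where it is left; about 1 N at the end moves it).
- hasp_hinge (a point): The middle of the hasp's hinge line, 105 mm above the bench. Its x axis points along the strap to its end.
- hasp_tip (a point): The middle of the strap's free (yellow) end, 110 mm from the hinge.
- catch (a point): Top of the brass staple on the lid, 117 mm above the bench, rising 17 mm from the lid, 20 mm long along the strap, 6 mm thick; 55 mm from the hinge line toward the case's +x. The strap's slot is 10 mm wide and runs from 40 to 70 mm from the hinge; solid strap from there to its end.
- counter: Fixed bench tally counter: grey metal box 120 (x) x 100 (y) x 60 mm high on a foot plate 140 x 120 mm, four white drums in a window on its +x side. Origin at the centre of its underside. Stands on the side the case does not, turned up to 0.6 rad.
- lever (a joint): Sprung advance lever above the box, turning level about a vertical axis. 0 rad = at rest; grows counter-clockwise seen from above; firm stop at 1.2. In the counter's frame it points from the pivot to -x turned 0.6 rad toward +y at rest (direction pi-0.6), 0.6 rad toward -y at the stop. A spring returns it: about 0.7 N at the knob at the start, 3.5 N at the stop.
- lever_pivot (a point): On the lever's axis, on top of its hub, 79 mm above the bench; 15 mm to +x of the counter's centre.
- lever_knob (a point): Centre of the flat upper end of the red upright knob at the lever's end, 101 mm above the bench, 110 mm from the pivot axis. The knob is 20 mm in diameter and stands from 67 to 101 mm above the bench; the steel bar, 16 mm wide, spans 67 to 75 mm.
- padlock: Loose brass padlock, 22 x 42 x 62 mm high, standing on the lid's far part (75 to 85 mm to +x of the case's centre, 40 to 55 mm toward its +y); leave it. Origin under its centre.
- screwdriver: Loose screwdriver lying between case and counter; leave it.
- wrench: Loose wrench lying on the near side; leave it.
- red_bin: Loose red bin of screws, 110 x 150 x 65 mm, on the left; leave it. Origin under its centre.
- blue_bin: Loose blue bin of screws, 110 x 150 x 65 mm, on the right; leave it. Origin under its centre.
- jar: Loose jar, 72 mm diameter, 100 mm high, on the far side; leave it. Origin under its centre.

How it is judged:
By the outcome, as a careful person would: the job done as asked, in the order asked, and still so for the second after the job is handed in, with the robot touching nothing.
It also fails if it takes over 56 s, if anything falls off the work surface, if the arm or the gripper's body presses on something with over 40 N, if the wrist force passes 120 N, or if a joint passes its speed limit or range.

ROBOT

A 7-joint arm with a two-finger parallel gripper is mounted at the origin on the work surface. World frame = base frame: x ahead of the robot, y to its left, z up, the work surface at z = 0. Lengths are in m, angles in rad, forces in N, time in s.
With the tool pointing down it reaches from about 0.425 to 0.925 m from the base axis. Payload 6.8 kg.
Tool frame: the origin (TCP) lies on the centre line of the jaws, within the pads' length; the fingertips stand 19 mm ahead of it and the grasp point (between the pads) is the TCP (bot.tcp_to_tips is the distance from the TCP to the fingertips, in m); x points along the fingers, y is the direction in which the jaws open and shut, and the axes are right-handed (so a half turn about x gives the same grasp; the last joint's range is limited). The gripper opens to 85 mm and grips with 20 to 120 N. Pads are 22 mm wide; open, the fingers measure 114 mm over their backs; the gripper's body (76 mm by 85 mm) begins 54 mm behind the grasp point. The pads swing forward as they close: fully open they stand 13 mm farther back than shut.
Start: joints at [1.108, 0.477, 0.022, 1.555, -0.011, 1.109, -0.083], TCP at [0.235, -0.633, 0.25] pointing down, gripper open.
Joint ranges: [-2.96, 2.96], [-0.34, 2.1], [-1.41, 1.46], [0.24, 2.44], [-1.37, 4.51], [0.17, 1.92], [-2.96, 2.96]. Speed limits (rad/s): [2.39, 2.39, 3.14, 3.14, 3.14, 3.14, 3.14].

INTERFACE

Orientations are given as a unit quaternion [w, x, y, z].
In Python, from station import status, eyes, bot gives the robot as it stands.
- The arm moves only by the tool apply_moves, never from a script. Its arguments are lists of equal length, an entry for each row: "travel": the shift along the tool's x, y, z in cm, a list of three; "turn": the turn, a rotation vector about the tool's x, y, z in rad, a list of three; "grip": the closure, from 0 (fully open) to 1 (shut). In form: {"travel": [[tx, ty, tz], ...], "turn": [[wx, wy, wz], ...], "grip": [grip, ...]}. A call has 1 to 8 rows; each row shifts and turns the pose as measured when the row begins, along the tool's axes as they then stand; what a row does not reach is not made up. A row lasts 1/12 s, in which the tool goes at most 41.7 mm and 7.16 degrees, less where a joint would pass 70% of its speed; a pose out of reach is approached as far as the arm can. A call is refused whole if a number of a shift passes 4.17 or a number of a turn 0.125, either way. A call with a gripper value outside its range is refused whole. The fingers move at their own pace and stop on an object; "newtons" is the grip in N (left out, the last holds). Time passes only in rows, so rows that do not move let the fingers close. It gives the time, the measured TCP pose, the force and the opening at its end, in the units of the state.
- status.get_obs(): the state, without advancing time (a new reading comes with each control period).
- eyes.read_camera(name): name is "side" or "top"; returns the picture (400x640x3 uint8, red, green, blue); there is no depth.
- eyes.calibration(name): a dict with "intrinsics" (3x3 intrinsics, pixels), "xyz" and "attitude" of the camera in the world. Camera axes: x right, y down, z forward; pixel columns grow to the right and rows downward; lengths in m; the calibration is good to about 2 mm. A picture is of the moment at which its call begins. calibration takes no time and is no camera call.
- bot.hand_in(): hands the job in, once; it reports no verdict.
Trained networks look in the newest picture that a camera, given by its name, has taken for a name from the list of things; names that differ only in an ending like _2 or _b are one class to them, and where a whole thing is asked for, a point or a joint stands for the part that bears it (a point fixed in the world has none). Each returns a list of dicts, best first, with "score" (0 to 1); they miss things now and then, are a little off and sometimes report something else, mostly with a low value. They report only what shows in the picture. A call takes as long as a camera call.
- eyes.masks_of(thing, camera): "region" (400x640 bool, what is visible of it) and "rect" ([left, top, right, bottom] in pixels, round what is visible of it).
The state is a dict: "t": time; "q": joint angles; "joint_vel": joint speeds; "joint_torque": joint torques, N m; "eef_pos": TCP position; "tool_rot": TCP orientation; "contact_force": force on the tool from outside, world axes, zero at the start; "torque": the same for the moment, N m; "gripper_width": opening from 0.0 (shut) to 1.0 (fully open).
Only numpy, scipy, OpenCV 4.12 (cv2) and the standard library are available. Lean on these libraries where they do the work, as an engineer would, in place of code of your own. Each camera call takes 0.05 s, during which the arm holds its last target. There are 200 camera calls.

## Working session

There is one attempt and no reset: what is moved stays moved. The work goes in short steps, Python scripts to look and compute and a tool call to move; the robot and the scene stay as the last step left them, time stands still between calls to the robot, and variables do not carry over. Pictures are saved under pics/ and viewed, about 8 in all and at most 12, crops included, and the job is handed in when it is done.

Besides the shell and the picture viewer there is one more tool, called after "Request:" as name(argument=value, ...), one argument or row to a line, values as JSON. apply_moves: Moves the arm, as the interface text tells. Its arguments: {"type":"object","properties":{"travel":{"type":"array"},"turn":{"type":"array"},"grip":{"type":"array"},"newtons":{"type":"number"}},"required":["travel","turn","grip"]}

```bash
ls; mkdir -p pics; python3 - <<'E'
from station import status, eyes, bot
import cv2
for n in ("top","side"):
    im=eyes.read_camera(n); cv2.imwrite(f"pics/{n}0.png",im[:,:,::-1])
    c=eyes.calibration(n); print(n,c)
    for th in ("case","hasp","hasp_tip","catch","counter","lever","lever_knob","padlock"):
        try:
            print(th,[(round(r["score"],2),[round(float(v)) for v in r["rect"]],int(r["region"].sum())) for r in eyes.masks_of(th,n)[:2]])
        except Exception as e: print(th,e)
s=status.get_obs(); print(s)
E
```

```text
pics
top {'intrinsics': array([[417.83709097,   0.        , 319.75044345],
       [  0.        , 417.83709097, 190.3701677 ],
       [  0.        ,   0.        ,   1.        ]]), 'xyz': array([ 0.4066056 , -0.01518483,  1.432196  ]), 'attitude': array([-0.04035421,  0.70671527, -0.70481052,  0.04655325])}
case [(0.97, [211, 156, 284, 233], 4006)]
hasp [(0.56, [224, 214, 245, 223], 188)]
hasp_tip [(0.56, [226, 212, 244, 225], 160)]
catch [(0.56, [210, 157, 276, 233], 3924), (0.32, [356, 178, 392, 207], 292)]
counter [(0.62, [359, 166, 405, 214], 1414)]
lever [(0.77, [355, 181, 396, 204], 279), (0.17, [313, 206, 319, 232], 179)]
lever_knob [(0.59, [358, 178, 392, 204], 199), (0.53, [291, 229, 307, 279], 276)]
padlock [(0.58, [227, 161, 244, 168], 126)]
side {'intrinsics': array([[436.35411424,   0.        , 321.48291689],
       [  0.        , 436.35411424, 204.41162992],
       [  0.        ,   0.        ,   1.        ]]), 'xyz': array([-0.39254142,  0.94124139,  0.84837896]), 'attitude': array([ 0.2058509 , -0.32283428,  0.7962086 , -0.46846056])}
case [(0.63, [238, 216, 320, 285], 3
[... 294 characters left out ...]
 258, 228], 196)]
{'t': 0.9, 'q': array([ 1.10788999,  0.47694111,  0.02242366,  1.55542033, -0.01150891,
        1.10931796, -0.08309201]), 'joint_vel': array([ 0.00118251,  0.00183256,  0.00045419,  0.00047874, -0.00054209,
        0.00060696, -0.00141122]), 'joint_torque': array([ 4.02587966e-05, -5.96311927e+01,  1.60625048e+00, -2.81548083e+01,
        1.24814518e-02,  1.48486670e-03, -2.37154126e-05]), 'eef_pos': array([ 0.23449542, -0.63296174,  0.25033928]), 'tool_rot': array([ 0.124786  ,  0.69601926,  0.12475939, -0.6960034 ]), 'contact_force': array([-0.1582025 , -0.36507848,  0.25232004]), 'torque': array([0.061427  , 0.00799973, 0.02571812]), 'gripper_width': 0.9937942525533215}
```

View pics/top0.png

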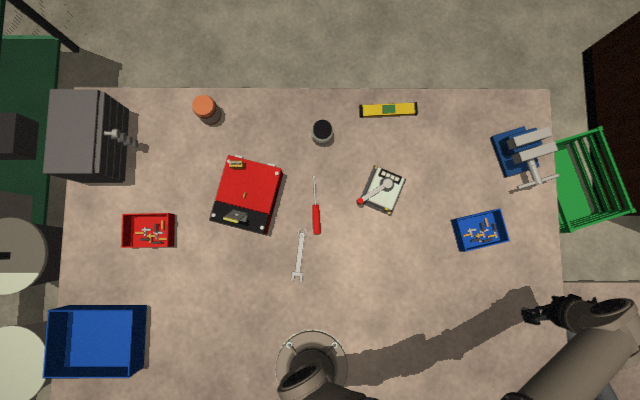

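View pics/side0.png

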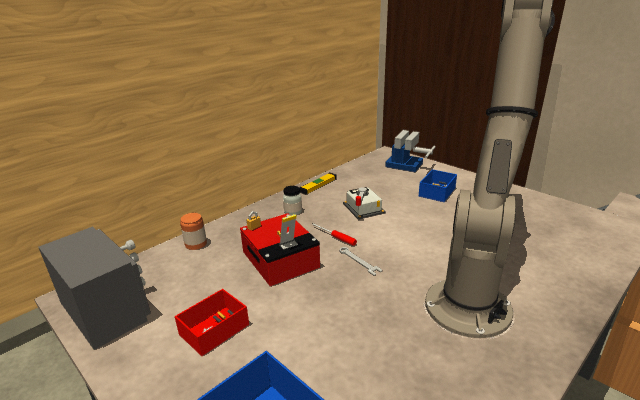

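The top picture shows the case left, at (247,195), with its black deck toward the robot and the hasp near (235,218). The counter is right, at (383,190), with the knob near (361,202). I'll fit the poses by silhouette and look at enlarged crops with the fit overlaid.

```bash
cat > h.py <<'E'
import numpy as np, cv2
from scipy.spatial.transform import Rotation as R
from scipy.optimize import minimize
from station import status, eyes, bot
def quat(q): return R.from_quat(q,scalar_first=True).as_matrix()
CAL={n:eyes.calibration(n) for n in("top","side")}
def proj(n,P):
    c=CAL[n]; p=(np.atleast_2d(P)-c["xyz"])@quat(c["attitude"]); u=p@c["intrinsics"].T
    return u[:,:2]/u[:,2:]
def ray(n,uv,z):
    c=CAL[n]; d=quat(c["attitude"])@np.linalg.inv(c["intrinsics"])@np.array([*uv,1.])
    return c["xyz"]+d*(z-c["xyz"][2])/d[2]
def place(pose,P):
    x,y,a=pose; P=np.atleast_2d(np.array(P,float)); c,s=np.cos(a),np.sin(a)
    return np.c_[x+c*P[:,0]-s*P[:,1], y+s*P[:,0]+c*P[:,1], P[:,2]]
def box(l,w,z0,z1): return np.array([[sx*l/2,sy*w/2,z] for z in(z0,z1) for sx,sy in((-1,-1),(1,-1),(1,1),(-1,1))])
def iou(masks,boxes,pose,S=4):
    t=0
    for n,m in masks.items():
        im=np.zeros((400*S,640*S),np.uint8)
        for b in boxes:
            h=cv2.convexHull(((proj(n,place(pose,b))+.5)*S).astype(np.float32)); cv2.fillConvexPoly(im,np.round(h).astype(np.int32),1)
        M=cv2.resize(m.astype(np.uint8),(640*S,400*S),interpolation=cv2.INTER_NEAREST)
        t+=(im&M).sum()/(im|M).sum()
    return t
def fit(masks,boxes,p0):
    best=None
    for a in np.linspace(-.5,.5,5):
        r=minimize(lambda p:-iou(masks,boxes,p),[p0[0],p0[1],a],method="Nelder-Mead",options=dict(initial_simplex=np.array([[p0[0],p0[1],a],[p0[0]+.02,p0[1],a],[p0[0],p0[1]+.02,a],[p0[0],p0[1],a+.15]]),xatol=1e-4,fatol=1e-4))
        if best is None or r.fun<best.fun: best=r
    return best.x,-best.fun
E
python3 - <<'E'
from h import *
ims={n:eyes.read_camera(n) for n in CAL}
mk=lambda th:{n:eyes.masks_of(th,n)[0]["region"] for n in CAL}
cm=mk("case"); um=mk("counter")
for n in CAL: cm[n]=cv2.morphologyEx(cm[n].astype(np.uint8),cv2.MORPH_CLOSE,np.ones((15,15)))
CB=[box(.22,.18,0,.1)]; UB=[box(.14,.12,0,.008),box(.12,.1,0,.06)]
case,s1=fit(cm,CB,ray("top",(247,195),.08)); cnt,s2=fit(um,UB,ray("top",(383,190),.04))
print("case",case,s1,"counter",cnt,s2)
for n in CAL:
    a,_=fit({n:cm[n]},CB,case); b,_=fit({n:um[n]},UB,cnt); print(n,a,b)
np.savez("p.npz",case=case,cnt=cnt)
out=[]
for n in CAL:
    S=5; im=cv2.resize(ims[n],None,fx=S,fy=S,interpolation=cv2.INTER_CUBIC)[:,:,::-1].copy()
    def dl(P,c,closed=True): cv2.polylines(im,[np.round((proj(n,P)+.5)*S).astype(np.int32)],closed,c,1)
    dl(place(case,CB[0][4:]),(0,255,0)); dl(place(case,[[-.044,-.09,.1],[-.044,.09,.1]]),(0,255,0)); dl(place(case,[[-.06,0,.105],[.05,0,.105]]),(255,255,0))
    dl(place(cnt,UB[1][4:]),(0,255,0)); dl(place(cnt,UB[0][:4]),(255,0,255))
    k=[.015+.11*np.cos(np.pi-.6),.11*np.sin(np.pi-.6),.101]; dl(place(cnt,[[.015,0,.079],k]),(255,255,0)); print("knob pred",place(cnt,[k]),proj(n,place(cnt,[k])))
    for q in (case,cnt):
        u=proj(n,place(q,[[0,0,.08]]))[0]*S; x,y=int(u[0]),int(u[1]); out.append(im[y-225:y+225,x-225:x+225])
sc=lambda a,b:cv2.resize(np.hstack([a,b]),(800,400))
cv2.imwrite("pics/ov_top.png",sc(*out[:2])); cv2.imwrite("pics/ov_side.png",sc(*out[2:]))
E
```

```text
case [ 0.56173132  0.2132015  -0.26983003] 0.9558378983872701 counter [ 0.58520374 -0.24111865 -0.40511326] 1.8908039965627323
top [ 0.56173132  0.2132015  -0.5       ] [ 0.5850659  -0.24009986 -0.40494527]
side [ 0.56184706  0.2128831  -0.27189944] [ 0.58607764 -0.24263434 -0.44563953]
knob pred [[ 0.54003042 -0.154166    0.101     ]] [[359.51417199 200.14518154]]
knob pred [[ 0.54003042 -0.154166    0.101     ]] [[357.73029077 196.58230811]]
```

View pics/ov_top.png

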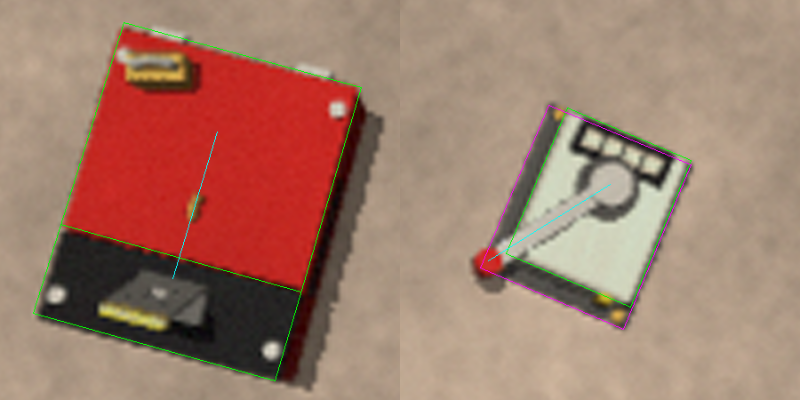

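View pics/ov_side.png

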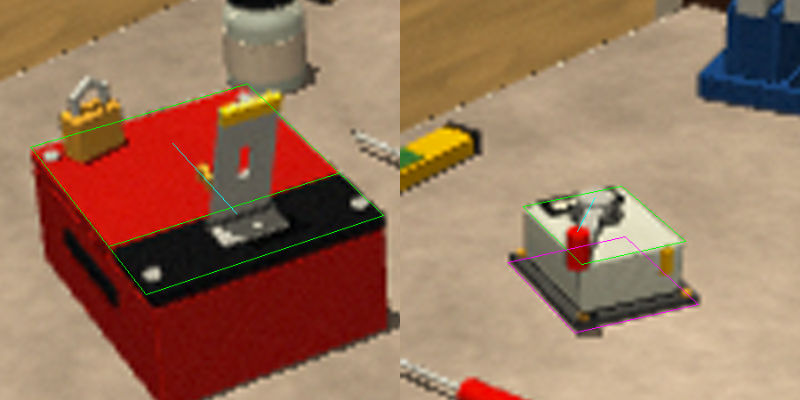

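The overlays match: the box edges, staple line and lever all agree. The hasp leans back at about 2 rad, and the knob is at rest. Next I'll compute the hasp angle and the target poses.

```bash
cat >> h.py <<'E'
def go(frame,tgt,frameyaw=None,off=0.):
    """frame pose, local tip target -> shift in tool axes (cm), yaw about tool x, predicted after aligning tool z to frame +x"""
    s=status.get_obs(); M=quat(s["tool_rot"]); yaw=frame[2]+off
    T=np.array([[0,-np.sin(yaw),np.cos(yaw)],[0,np.cos(yaw),np.sin(yaw)],[-1,0,0]])
    w=R.from_matrix(M.T@T).as_rotvec()
    P=place(frame,[tgt])[0]+[0,0,bot.tcp_to_tips]; d=P-s["eef_pos"]
    print("t",round(s["t"],2),"tcp",s["eef_pos"].round(4),"tgt",P.round(4),"rot",w.round(3),"d_aligned",(T.T@d*100).round(2),"d_now",(M.T@d*100).round(2),"q7",s["q"][6].round(2),"F",s["contact_force"].round(2))
E
python3 - <<'E'
from h import *
d=np.load("p.npz"); case,cnt=d["case"],d["cnt"]
print(bot.tcp_to_tips)
for n in CAL:
    im=cv2.cvtColor(eyes.read_camera(n),cv2.COLOR_RGB2HSV)
    m=cv2.inRange(im,(22,110,90),(36,255,255)); c=proj(n,place(case,[[-.1,0,.2]]))[0]
    yy,xx=np.nonzero(m); k=np.hypot(xx-c[0],yy-c[1])<14; print(n,"yellow",xx[k].mean(),yy[k].mean(),k.sum())
    for th in (1.7,1.9,2.0,2.1,2.3): print(th,proj(n,place(case,[[-.06+.105*np.cos(th),0,.105+.105*np.sin(th)]]))[0].round(1))
go(case,[-.15,-.01,.165]); go(case,[-.15,-.01,.165],off=np.pi); go(cnt,[-.08,.095,.08])
E
```

```text
0.019
top yellow 230.48648648648648 219.43243243243242 37
1.7 [231.3 212.8]
1.9 [229.6 219.6]
2.0 [228.9 222.9]
2.1 [228.3 226. ]
2.3 [227.5 231.7]
side yellow 289.1034482758621 217.75862068965517 58
1.7 [285.3 213.9]
1.9 [288.4 218.3]
2.0 [289.9 220.8]
2.1 [291.4 223.6]
2.3 [294.3 229.9]
t 1.3 tcp [ 0.2345 -0.633   0.2503] tgt [0.4145 0.2435 0.184 ] rot [-2.517  0.    -0.   ] d_aligned [ 6.63 89.28 -6.02] d_now [  6.63 -75.95 -47.32] q7 -0.08 F [0.1  0.41 0.41]
t 1.3 tcp [ 0.2345 -0.633   0.2503] tgt [0.4145 0.2435 0.184 ] rot [ 0.625 -0.    -0.   ] d_aligned [  6.63 -89.28   6.02] d_now [  6.63 -75.95 -47.32] q7 -0.08 F [0.1  0.41 0.41]
t 1.3 tcp [ 0.2345 -0.633   0.2503] tgt [ 0.5491 -0.1223  0.099 ] rot [-2.382  0.    -0.   ] d_aligned [15.13 59.34  8.79] d_now [ 15.13 -36.97 -47.24] q7 -0.08 F [0.1  0.41 0.41]
```

Request:
apply_moves(
  travel=[
    [-1.5,-1,-2],
    [-1.5,-1,-2],
    [-1.5,-1,-2],
    [-1.5,-1,-2],
    [0,-1,-2],
    [0,-3.8,-1.5],
    [0,-3.8,-1.5],
    [0,-3.8,-1.5],
  ],
  turn=[
    [0.125,0,0],
    [0.125,0,0],
    [0.125,0,0],
    [0.125,0,0],
    [0.125,0,0],
    [0,0,0],
    [0,0,0],
    [0,0,0],
  ],
  grip=[1,1,1,1,1,1,1,1],
  newtons=30,
)

```text
t: 1.97
eef_pos: [0.397, -0.4804, 0.312]
tool_rot: [0.101, -0.698, 0.105, 0.701]
contact_force: [0.7, -0.8, -0.5]
gripper_width: 0.0
```

Request:
apply_moves(
  travel=[
    [0,-3.9,-0.5],
    [0,-4,0],
    [0,-4,0],
    [0,-4,0],
    [0,-4,0],
    [0,-4,0],
    [0,-4,0],
    [0,-4,0],
  ],
  turn=[
    [0,0,0],
    [0,0,0],
    [0,0,0],
    [0,0,0],
    [0,0,0],
    [0,0,0],
    [0,0,0],
    [0,0,0],
  ],
  grip=[1,1,1,1,1,1,1,1],
)

```text
t: 2.63
eef_pos: [0.4989, -0.1638, 0.3114]
tool_rot: [-0.1, 0.701, -0.105, -0.699]
contact_force: [1.0, 0.3, 1.0]
gripper_width: -0.005
```

```bash
python3 - <<'E'
from h import *
d=np.load("p.npz"); go(d["case"],[-.15,-.01,.165],off=np.pi)
E
```

```text
t 2.63 tcp [ 0.4989 -0.1638  0.3114] tgt [0.4145 0.2435 0.184 ] rot [-0.021 -0.004 -0.007] d_aligned [ 12.74 -37.01  18.99] d_now [ 12.41 -36.68  19.83] q7 -1.69 F [0.96 0.26 0.97]
```

Request:
apply_moves(
  travel=[
    [0,-3.6,1.9],
    [0,-3.6,2],
    [0,-3.6,2],
    [0,-3.6,2],
    [0,-3.6,2],
    [0,-3.6,2],
    [0,-3.6,2],
    [0,-3.6,2],
  ],
  turn=[
    [-0.02,0,0],
    [0,0,0],
    [0,0,0],
    [0,0,0],
    [0,0,0],
    [0,0,0],
    [0,0,0],
    [0,0,0],
  ],
  grip=[1,1,1,1,1,1,1,1],
)

```text
t: 3.3
eef_pos: [0.4238, 0.1608, 0.3109]
tool_rot: [-0.092, 0.705, -0.097, -0.697]
contact_force: [1.4, -0.6, 0.3]
gripper_width: -0.003
```

```bash
python3 - <<'E'
from h import *
d=np.load("p.npz"); go(d["case"],[-.15,-.01,.165],off=np.pi)
E
```

```text
t 3.3 tcp [0.4238 0.1608 0.3109] tgt [0.4145 0.2435 0.184 ] rot [ 0.002 -0.012 -0.005] d_aligned [12.69 -7.72  3.1 ] d_now [12.62 -7.79  3.24] q7 -2.38 F [ 1.36 -0.63  0.27]
```

Request:
apply_moves(
  travel=[
    [0,-3.9,1.5],
    [0,-3.9,1.5],
    [3,0,0.2],
    [3.2,0,0],
    [3.2,0,0],
    [2.8,0,0],
    [0,0,0],
  ],
  turn=[
    [0,-0.012,-0.005],
    [0,0,0],
    [0,0,0],
    [0,0,0],
    [0,0,0],
    [0,0,0],
    [0,0,0],
  ],
  grip=[1,1,1,1,1,1,1],
)

```text
t: 3.88
eef_pos: [0.4107, 0.2596, 0.19]
tool_rot: [-0.093, 0.705, -0.083, -0.698]
contact_force: [0.1, -0.7, 0.1]
gripper_width: -0.003
```

```bash
python3 - <<'E'
from h import *
d=np.load("p.npz"); case=d["case"]; go(case,[-.15,-.01,.165],off=np.pi)
out=[]
for n in CAL:
    im=eyes.read_camera(n)[:,:,::-1]; u=proj(n,place(case,[[-.06,0,.13]]))[0].astype(int); out.append(cv2.resize(im[u[1]-45:u[1]+35,u[0]-40:u[0]+40],(400,400),interpolation=cv2.INTER_CUBIC))
cv2.imwrite("pics/c1.png",np.hstack(out))
E
```

```text
t 3.88 tcp [0.4107 0.2596 0.19  ] tgt [0.4145 0.2435 0.184 ] rot [ 0.02  -0.008  0.015] d_aligned [ 0.6   1.45 -0.8 ] d_now [ 0.58  1.47 -0.77] q7 -2.67 F [ 0.11 -0.66  0.09]
```

View pics/c1.png

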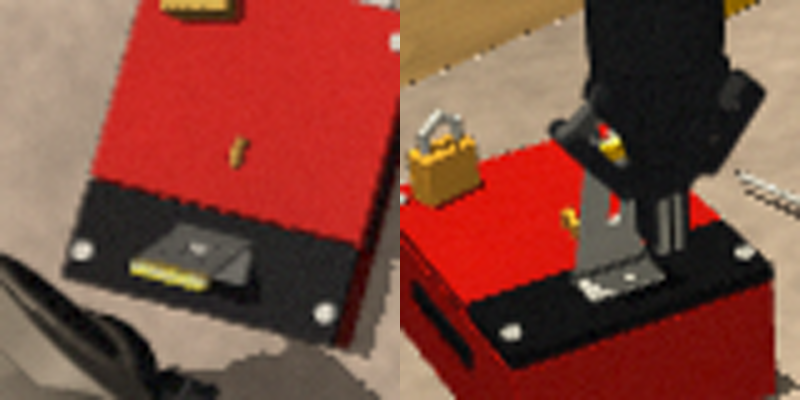

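The finger is behind the strap (strap tip at about (605,145) in the crop), and the tool is clear of the padlock. I'll push it to vertical first.

Request:
apply_moves(
  travel=[
    [0,0.8,-1.5],
    [0,0.7,-1.5],
    [0,0,-1.5],
    [0,0,-1.5],
    [0,0,-1.5],
    [0,0,-0.8],
    [0,0,0],
  ],
  turn=[
    [0.02,-0.008,0.015],
    [0,0,0],
    [0,0,0],
    [0,0,0],
    [0,0,0],
    [0,0,0],
    [0,0,0],
  ],
  grip=[1,1,1,1,1,1,1],
)

```text
t: 4.57
eef_pos: [0.5025, 0.2218, 0.2105]
tool_rot: [-0.103, 0.708, -0.095, -0.693]
contact_force: [-0.8, 0.4, -0.8]
gripper_width: 0.001
```

```bash
python3 - <<'E'
from h import *
d=np.load("p.npz"); go(d["case"],[-.0735,-.01,.171],off=np.pi)
E
```

```text
t 4.57 tcp [0.5025 0.2218 0.2105] tgt [0.4882 0.2232 0.19  ] rot [-0.01  -0.02   0.014] d_aligned [2.05 0.25 1.41] d_now [2.02 0.29 1.45] q7 -2.54 F [-0.82  0.38 -0.75]
```

Request:
apply_moves(
  travel=[
    [0.4,0.3,-1.4],
    [0.7,0,-1.4],
    [0.6,0,-1.0],
    [0.6,0,-1.0],
    [0,0,0],
  ],
  turn=[
    [-0.01,-0.02,0.014],
    [0,0,0],
    [0,0,0],
    [0,0,0],
    [0,0,0],
  ],
  grip=[1,1,1,1,1],
)

```text
t: 4.98
eef_pos: [0.5521, 0.2054, 0.1908]
tool_rot: [-0.097, 0.702, -0.095, -0.699]
contact_force: [0.0, -1.1, 0.5]
gripper_width: -0.004
```

```bash
python3 - <<'E'
from h import *
d=np.load("p.npz"); case=d["case"]; go(case,[-.0106,-.01,.169],off=np.pi)
out=[]
for n in CAL:
    im=eyes.read_camera(n)[:,:,::-1]; u=proj(n,place(case,[[-.02,0,.13]]))[0].astype(int); out.append(cv2.resize(im[u[1]-45:u[1]+35,u[0]-40:u[0]+40],(400,400),interpolation=cv2.INTER_CUBIC))
cv2.imwrite("pics/c2.png",np.hstack(out))
E
```

```text
t 4.98 tcp [0.5521 0.2054 0.1908] tgt [0.5488 0.2064 0.188 ] rot [-0.003 -0.005  0.004] d_aligned [ 0.28 -0.01  0.34] d_now [ 0.28 -0.    0.34] q7 -2.48 F [ 0.   -1.09  0.48]
```

View pics/c2.png

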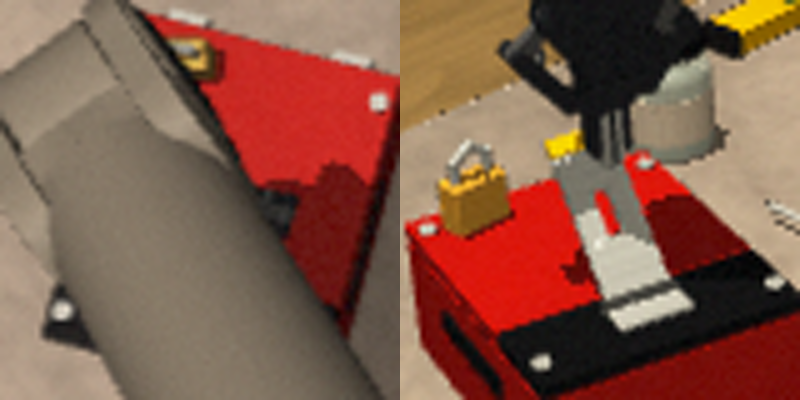

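The strap is near 45° with the fingertips on it (about (605,160) in the crop), and the padlock is clear. Next I'll push it down.

Request:
apply_moves(
  travel=[
    [1.0,0,-0.7],
    [1.0,0,-0.7],
    [1.0,0,-0.6],
    [1.1,0,-0.6],
    [1.0,0,-0.3],
    [0,0,0],
  ],
  turn=[
    [0,0,0],
    [0,0,0],
    [0,0,0],
    [0,0,0],
    [0,0,0],
    [0,0,0],
  ],
  grip=[1,1,1,1,1,1],
)

```text
t: 5.58
eef_pos: [0.5795, 0.2, 0.1353]
tool_rot: [-0.096, 0.702, -0.093, -0.699]
contact_force: [-1.3, -0.1, -0.1]
gripper_width: 0.001
```

```bash
python3 - <<'E'
from h import *
d=np.load("p.npz"); go(d["case"],[.026,-.01,.1075],off=np.pi)
E
```

```text
t 5.58 tcp [0.5795 0.2    0.1353] tgt [0.5841 0.1966 0.1265] rot [ 0.002 -0.003  0.004] d_aligned [ 0.88  0.2  -0.54] d_now [ 0.89  0.21 -0.54] q7 -2.48 F [-1.26 -0.13 -0.05]
```

Request:
apply_moves(
  travel=[
    [0.5,0.2,-0.4],
    [0.4,0,-0.1],
    [0.2,0,0],
    [0,0,0],
  ],
  turn=[
    [0,0,0],
    [0,0,0],
    [0,0,0],
    [0,0,0],
  ],
  grip=[1,1,1,1],
)

```text
t: 5.92
eef_pos: [0.584, 0.1966, 0.1272]
tool_rot: [-0.095, 0.702, -0.094, -0.7]
contact_force: [0.8, 0.3, 0.2]
gripper_width: -0.001
```

```bash
python3 - <<'E'
from h import *
d=np.load("p.npz"); go(d["case"],[.026,-.01,.1075],off=np.pi)
E
```

```text
t 5.92 tcp [0.584  0.1966 0.1272] tgt [0.5841 0.1966 0.1265] rot [ 0.002 -0.002  0.002] d_aligned [ 0.07 -0.   -0.01] d_now [ 0.07 -0.   -0.01] q7 -2.47 F [0.79 0.31 0.19]
```

Request:
apply_moves(
  travel=[
    [0.2,0,0],
    [0.1,0,0],
    [0,0,0],
  ],
  turn=[
    [0,0,0],
    [0,0,0],
    [0,0,0],
  ],
  grip=[1,1,1],
)

```text
t: 6.17
eef_pos: [0.5848, 0.1969, 0.1269]
tool_rot: [-0.096, 0.703, -0.094, -0.699]
contact_force: [1.3, 0.2, 1.2]
gripper_width: -0.002
```

Request:
apply_moves(
  travel=[
    [0.4,0,0],
  ],
  turn=[
    [0,0,0],
  ],
  grip=[1],
)

```text
t: 6.25
eef_pos: [0.5853, 0.1973, 0.1254]
tool_rot: [-0.096, 0.703, -0.094, -0.698]
contact_force: [-16.2, -7.2, 51.6]
gripper_width: -0.0
```

Request:
apply_moves(
  travel=[
    [0.6,0,0],
  ],
  turn=[
    [0,0,0],
  ],
  grip=[1],
)

```text
t: 6.33
eef_pos: [0.5854, 0.1976, 0.1248]
tool_rot: [-0.095, 0.703, -0.094, -0.698]
contact_force: [-26.3, -12.0, 74.5]
gripper_width: -0.005
```

That is firm contact at strap-flat height. I'll lift off and check by camera on the way.

Request:
apply_moves(
  travel=[
    [-1.5,0,0],
    [-3,0,0],
    [-4,0,0],
    [-3,0,0],
    [0,3.8,0],
    [0,3.9,0],
    [0,3.9,0],
    [0,3.9,0],
  ],
  turn=[
    [0,0,0],
    [0,0,0],
    [0,0,0],
    [0,0,0],
    [0,0,0],
    [0,0,0],
    [0,0,0],
    [0,0,0],
  ],
  grip=[1,1,1,1,1,1,1,1],
)

```text
t: 7.0
eef_pos: [0.5454, 0.0558, 0.2474]
tool_rot: [-0.092, 0.707, -0.085, -0.696]
contact_force: [0.4, -0.4, -0.3]
gripper_width: -0.003
```

Request:
apply_moves(
  travel=[
    [0,3.9,0],
    [0,3.9,0],
    [0,3.9,0],
    [0,3.9,0],
    [0,0,0],
  ],
  turn=[
    [0,0,0],
    [0,0,0],
    [0,0,0],
    [0,0,0],
    [0,0,0],
  ],
  grip=[1,1,1,1,1],
)

```text
t: 7.42
eef_pos: [0.5014, -0.111, 0.2442]
tool_rot: [-0.094, 0.708, -0.09, -0.695]
contact_force: [-0.1, -0.8, -0.1]
gripper_width: -0.0
```

```bash
python3 - <<'E'
from h import *
d=np.load("p.npz"); case,cnt=d["case"],d["cnt"]; go(cnt,[-.078,.095,.081],off=np.pi)
out=[]
for n in CAL:
    im=eyes.read_camera(n)[:,:,::-1]; u=proj(n,place(case,[[0,0,.11]]))[0].astype(int); out.append(cv2.resize(im[u[1]-40:u[1]+40,u[0]-40:u[0]+40],(400,400),interpolation=cv2.INTER_CUBIC))
cv2.imwrite("pics/c3.png",np.hstack(out))
E
```

```text
t 7.42 tcp [ 0.5014 -0.111   0.2442] tgt [ 0.551  -0.1231  0.1   ] rot [ 0.144 -0.017  0.01 ] d_aligned [14.42 -0.85 -5.03] d_now [14.5   0.02 -4.85] q7 -1.8 F [-0.14 -0.78 -0.1 ]
```

View pics/c3.png

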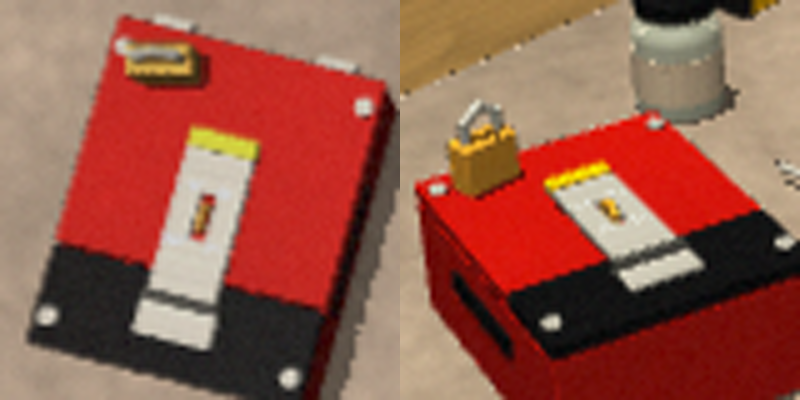

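The hasp lies flat with the staple through its slot (top crop (203,215), side crop (610,208)), and the padlock has not moved. The lever comes next.

Request:
apply_moves(
  travel=[
    [0,0,0],
    [0,0,0],
    [0,-0.4,-2.5],
    [0,-0.4,-2.5],
    [3.5,0,0],
    [3.5,0,0],
    [3,0,0],
    [0,0,0],
  ],
  turn=[
    [0.072,-0.009,0.005],
    [0.072,-0.008,0.005],
    [0,0,0],
    [0,0,0],
    [0,0,0],
    [0,0,0],
    [0,0,0],
    [0,0,0],
  ],
  grip=[1,1,1,1,1,1,1,1],
)

```text
t: 8.18
eef_pos: [0.5626, -0.1007, 0.1427]
tool_rot: [-0.14, 0.697, -0.132, -0.69]
contact_force: [-2.7, -0.0, -0.9]
gripper_width: 0.001
```

```bash
python3 - <<'E'
from h import *
d=np.load("p.npz"); go(d["cnt"],[-.078,.095,.081],off=np.pi)
E
```

```text
t 8.18 tcp [ 0.5626 -0.1007  0.1427] tgt [ 0.551  -0.1231  0.1   ] rot [ 0.018 -0.007  0.013] d_aligned [4.27 2.52 0.19] d_now [4.24 2.57 0.27] q7 -2.01 F [-2.75 -0.02 -0.88]
```

Request:
apply_moves(
  travel=[
    [2.1,0.5,0.2],
    [2.1,0.5,0],
    [0,0,0],
  ],
  turn=[
    [0.018,-0.007,0.013],
    [0,0,0],
    [0,0,0],
  ],
  grip=[1,1,1],
)

```text
t: 8.43
eef_pos: [0.5597, -0.1031, 0.101]
tool_rot: [-0.141, 0.693, -0.139, -0.693]
contact_force: [-1.1, -0.0, -1.0]
gripper_width: 0.0
```

```bash
python3 - <<'E'
from h import *
d=np.load("p.npz"); cnt=d["cnt"]; go(cnt,[-.078,.095,.081],off=np.pi)
out=[]
for n in CAL:
    im=eyes.read_camera(n)[:,:,::-1]; u=proj(n,place(cnt,[[-.04,.03,.09]]))[0].astype(int); out.append(cv2.resize(im[u[1]-40:u[1]+40,u[0]-40:u[0]+40],(400,400),interpolation=cv2.INTER_CUBIC))
cv2.imwrite("pics/c4.png",np.hstack(out))
E
```

```text
t 8.43 tcp [ 0.5597 -0.1031  0.101 ] tgt [ 0.551  -0.1231  0.1   ] rot [ 0.007 -0.     0.003] d_aligned [0.1  2.18 0.01] d_now [0.09 2.18 0.03] q7 -2.04 F [-1.06 -0.01 -0.96]
```

View pics/c4.png

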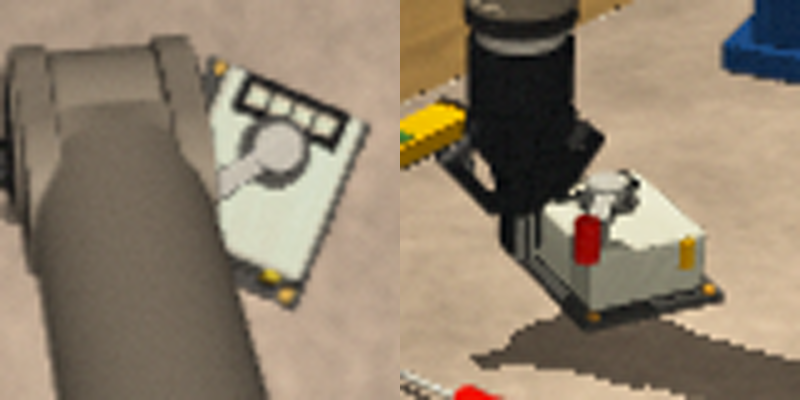

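The finger stands beside the knob on its +y side (side crop (515,230), knob at (587,240)), and the height looks right. I'll sweep now.

Request:
apply_moves(
  travel=[
    [0.1,1.5,0],
    [0,1.5,0],
    [0,1.5,0.6],
    [0,1.5,0.6],
    [0,1.5,0.4],
    [0,1.5,0.1],
    [0,1.5,-0.1],
  ],
  turn=[
    [0.007,0,0.003],
    [0,0,0],
    [0,0,0],
    [0,0,0],
    [0,0,0],
    [0,0,0],
    [0,0,0],
  ],
  grip=[1,1,1,1,1,1,1],
)

```text
t: 9.12
eef_pos: [0.5116, -0.1913, 0.1157]
tool_rot: [-0.141, 0.701, -0.137, -0.685]
contact_force: [-0.9, 3.8, -0.9]
gripper_width: -0.001
```

```bash
python3 - <<'E'
from h import *
d=np.load("p.npz"); cnt=d["cnt"]; go(cnt,[-.076,-.038,.081],off=np.pi)
im=eyes.read_camera("side")[:,:,::-1]; u=proj("side",place(cnt,[[-.04,.0,.09]]))[0].astype(int); cv2.imwrite("pics/c5.png",cv2.resize(im[u[1]-40:u[1]+40,u[0]-40:u[0]+40],(400,400),interpolation=cv2.INTER_CUBIC))
E
```

```text
t 9.12 tcp [ 0.5116 -0.1913  0.1157] tgt [ 0.5004 -0.2461  0.1   ] rot [ 0.009 -0.021  0.01 ] d_aligned [ 1.57  5.48 -1.13] d_now [ 1.54  5.5  -1.04] q7 -1.85 F [-0.94  3.75 -0.93]
```

View pics/c5.png

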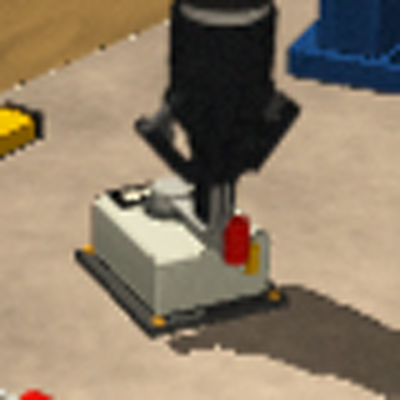

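The knob is being pushed (red at (237,240)), but the tool drifted up 15 mm. I'll lower it and then continue.

Request:
apply_moves(
  travel=[
    [1.6,0,-0.2],
    [0,0,0],
    [0.2,1.2,-0.2],
    [0.2,1.2,-0.3],
    [0,0,0],
  ],
  turn=[
    [0.009,-0.021,0.01],
    [0,0,0],
    [0,0,0],
    [0,0,0],
    [0,0,0],
  ],
  grip=[1,1,1,1,1],
)

```text
t: 9.58
eef_pos: [0.5146, -0.2231, 0.1162]
tool_rot: [-0.144, 0.699, -0.147, -0.685]
contact_force: [0.4, -0.8, 0.1]
gripper_width: 0.0
```

```bash
python3 - <<'E'
from h import *
d=np.load("p.npz"); go(d["cnt"],[-.076,-.038,.081],off=np.pi)
E
```

```text
t 9.58 tcp [ 0.5146 -0.2231  0.1162] tgt [ 0.5004 -0.2461  0.1   ] rot [-0.01  -0.02  -0.001] d_aligned [1.62 2.68 0.4 ] d_now [1.61 2.68 0.4 ] q7 -1.83 F [ 0.43 -0.78  0.1 ]
```

```bash
python3 - <<'E'
from h import *
d=np.load("p.npz"); cnt=d["cnt"]; print(status.get_obs()["q"].round(3))
out=[]
for n in CAL:
    im=eyes.read_camera(n)[:,:,::-1]; u=proj(n,place(cnt,[[-.04,0,.09]]))[0].astype(int); out.append(cv2.resize(im[u[1]-40:u[1]+40,u[0]-40:u[0]+40],(400,400),interpolation=cv2.INTER_CUBIC))
cv2.imwrite("pics/c6.png",np.hstack(out))
E
```

```text
[ 0.473  0.459 -0.223  1.947  0.153  0.731 -1.825]
```

View pics/c6.png

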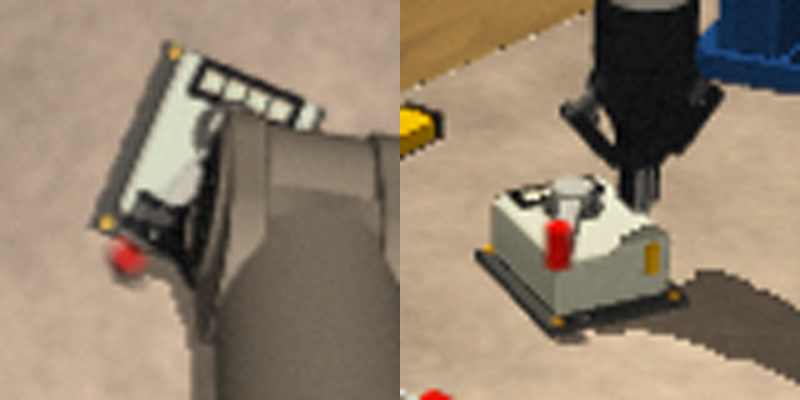

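The finger slipped over the top of the knob because of the drift, and the lever sprang back before its stop. I'll go back and repeat with a downward bias and more checks.

Request:
apply_moves(
  travel=[
    [-2.5,0,0],
    [-1.5,0,0],
    [0,-3.2,0],
    [0,-3.2,0],
    [0,-3.2,0],
    [0,-3.2,0],
    [0,0,0],
  ],
  turn=[
    [-0.01,-0.02,0],
    [0,0,0],
    [0,0,0],
    [0,0,0],
    [0,0,0],
    [0,0,0],
    [0,0,0],
  ],
  grip=[1,1,1,1,1,1,1],
)

```text
t: 10.27
eef_pos: [0.563, -0.1009, 0.1543]
tool_rot: [0.145, -0.689, 0.145, 0.696]
contact_force: [0.1, 0.3, 0.4]
gripper_width: -0.004
```

```bash
python3 - <<'E'
from h import *
d=np.load("p.npz"); go(d["cnt"],[-.08,.110,.079],off=np.pi)
E
```

```text
t 10.27 tcp [ 0.563  -0.1009  0.1543] tgt [ 0.555  -0.1085  0.098 ] rot [-0.007  0.01  -0.002] d_aligned [5.63 1.01 0.44] d_now [5.63 1.   0.37] q7 -2.04 F [0.07 0.31 0.35]
```

Request:
apply_moves(
  travel=[
    [2.8,0.2,0.3],
    [2.8,0,0.1],
    [0,0,0],
    [0.1,1.2,0],
    [0.2,1.2,0],
    [0,0,0],
  ],
  turn=[
    [-0.007,0.01,0],
    [0,0,0],
    [0,0,0],
    [0,0,0],
    [0,0,0],
    [0,0,0],
  ],
  grip=[1,1,1,1,1,1],
)

```text
t: 10.77
eef_pos: [0.5493, -0.1204, 0.0946]
tool_rot: [0.139, -0.693, 0.14, 0.694]
contact_force: [-0.3, -0.6, 0.5]
gripper_width: 0.0
```

```bash
python3 - <<'E'
from h import *
d=np.load("p.npz"); go(d["cnt"],[-.08,.086,.078],off=np.pi)
E
```

```text
t 10.77 tcp [ 0.5493 -0.1204  0.0946] tgt [ 0.5456 -0.1305  0.097 ] rot [ 0.009  0.    -0.001] d_aligned [-0.24  1.08 -0.06] d_now [-0.24  1.09 -0.05] q7 -2.03 F [-0.34 -0.56  0.54]
```

Request:
apply_moves(
  travel=[
    [0,1.2,0],
    [0.1,1.2,0.4],
    [0.2,1.2,0.4],
    [0.2,1.2,0.4],
  ],
  turn=[
    [0.009,0,0],
    [0,0,0],
    [0,0,0],
    [0,0,0],
  ],
  grip=[1,1,1,1],
)

```text
t: 11.1
eef_pos: [0.5199, -0.1624, 0.093]
tool_rot: [-0.143, 0.695, -0.142, -0.691]
contact_force: [1.3, 1.5, 1.8]
gripper_width: -0.003
```

```bash
python3 - <<'E'
from h import *
d=np.load("p.npz"); go(d["cnt"],[-.092,.049,.078],off=np.pi)
E
```

```text
t 11.1 tcp [ 0.5199 -0.1624  0.093 ] tgt [ 0.52   -0.1598  0.097 ] rot [-0.001 -0.005  0.002] d_aligned [-0.4  -0.24  0.1 ] d_now [-0.4  -0.24  0.09] q7 -1.95 F [1.3  1.5  1.84]
```

Request:
apply_moves(
  travel=[
    [-0.1,1.2,0.2],
    [0.1,1.2,0.1],
    [0.1,1.2,0],
    [0.1,1.2,0],
  ],
  turn=[
    [0,-0.005,0],
    [0,0,0],
    [0,0,0],
    [0,0,0],
  ],
  grip=[1,1,1,1],
)

```text
t: 11.43
eef_pos: [0.4955, -0.2105, 0.0921]
tool_rot: [-0.144, 0.694, -0.142, -0.69]
contact_force: [4.2, 1.7, 0.4]
gripper_width: -0.001
```

```bash
python3 - <<'E'
from h import *
d=np.load("p.npz"); go(d["cnt"],[-.092,-.002,.077],off=np.pi)
E
```

```text
t 11.43 tcp [ 0.4955 -0.2105  0.0921] tgt [ 0.4999 -0.2067  0.096 ] rot [-0.002 -0.005  0.003] d_aligned [-0.39 -0.52 -0.26] d_now [-0.38 -0.52 -0.26] q7 -1.85 F [4.2  1.69 0.39]
```

Request:
apply_moves(
  travel=[
    [-0.2,1.0,-0.7],
    [0,1.0,-0.6],
    [0.1,0.8,-0.5],
  ],
  turn=[
    [0,-0.005,0],
    [0,0,0],
    [0,0,0],
  ],
  grip=[1,1,1],
)

```text
t: 11.68
eef_pos: [0.4977, -0.2469, 0.0932]
tool_rot: [0.145, -0.692, 0.143, 0.692]
contact_force: [-0.8, 11.1, 7.8]
gripper_width: -0.001
```

```bash
python3 - <<'E'
from h import *
d=np.load("p.npz"); go(d["cnt"],[-.076,-.038,.077],off=np.pi)
E
```

```text
t 11.68 tcp [ 0.4977 -0.2469  0.0932] tgt [ 0.5004 -0.2461  0.096 ] rot [-0.005  0.001  0.003] d_aligned [-0.28 -0.18 -0.22] d_now [-0.28 -0.18 -0.22] q7 -1.78 F [-0.83 11.14  7.76]
```

Request:
apply_moves(
  travel=[
    [-0.1,0.3,0],
  ],
  turn=[
    [0,0,0],
  ],
  grip=[1],
)

```text
t: 11.77
eef_pos: [0.4976, -0.2477, 0.0938]
tool_rot: [-0.146, 0.693, -0.141, -0.692]
contact_force: [8.8, 18.6, -9.3]
gripper_width: -0.002
```

Request:
apply_moves(
  travel=[
    [-0.1,0.3,0],
  ],
  turn=[
    [0,0,0],
  ],
  grip=[1],
)

```text
t: 11.85
eef_pos: [0.4976, -0.2469, 0.0939]
tool_rot: [-0.147, 0.693, -0.138, -0.692]
contact_force: [5.3, 12.9, -7.5]
gripper_width: 0.0
```

```bash
python3 - <<'E'
from h import *
d=np.load("p.npz"); cnt=d["cnt"]; go(cnt,[-.076,-.038,.077],off=np.pi)
out=[]
for n in CAL:
    im=eyes.read_camera(n)[:,:,::-1]; k=[.015+.11*np.cos(np.pi+.6),.11*np.sin(np.pi+.6),.101]; print(n,proj(n,place(cnt,[k])))
    u=proj(n,place(cnt,[[-.04,0,.09]]))[0].astype(int); out.append(cv2.resize(im[u[1]-40:u[1]+40,u[0]-40:u[0]+40],(400,400),interpolation=cv2.INTER_CUBIC))
    kk=(proj(n,place(cnt,[k]))[0]+.5-u+40)*5; cv2.drawMarker(out[-1],tuple(int(v) for v in kk),(0,255,0),0,12)
cv2.imwrite("pics/c7.png",np.hstack(out))
E
```

```text
t 11.85 tcp [ 0.4976 -0.2469  0.0939] tgt [ 0.5004 -0.2461  0.096 ] rot [-0.002  0.002  0.013] d_aligned [-0.21 -0.18 -0.23] d_now [-0.21 -0.19 -0.22] q7 -1.76 F [ 5.3  12.94 -7.49]
top [[395.39897604 215.52068131]]
side [[387.2860714  190.29692234]]
```

View pics/c7.png

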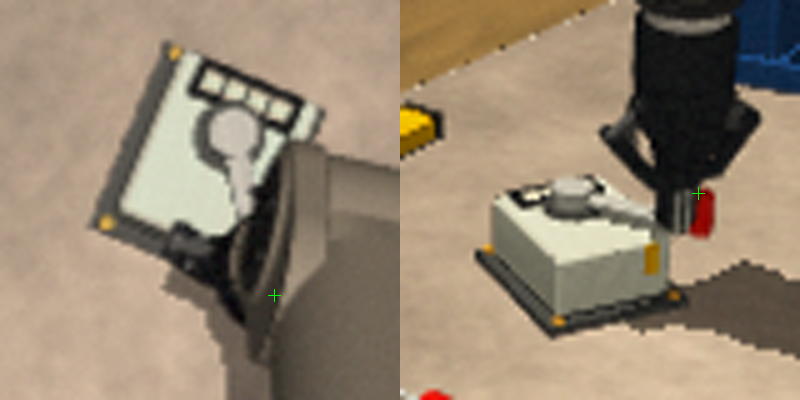

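The knob is at the predicted stop position (marker (698,193), knob at (702,195)), with 13–19 N against the stop. I'll release it by lifting.

Request:
apply_moves(
  travel=[
    [-3,0,0],
    [-4,0,0],
    [-4,0,0],
    [-4,0,0],
    [0,4,0],
    [0,4,0],
    [0,4,0],
    [0,4,0],
  ],
  turn=[
    [0,0,0],
    [0,0,0],
    [0,0,0],
    [0,0,0],
    [0,0,0],
    [0,0,0],
    [0,0,0],
    [0,0,0],
  ],
  grip=[1,1,1,1,1,1,1,1],
)

```text
t: 12.62
eef_pos: [0.4376, -0.3962, 0.2474]
tool_rot: [-0.14, 0.695, -0.13, -0.693]
contact_force: [0.4, -0.3, -0.8]
gripper_width: -0.001
```

Request:
apply_moves(
  travel=[
    [0,4,0],
    [0,4,0],
    [0,0,0],
    [0,0,0],
    [0,0,0],
    [0,0,0],
    [0,0,0],
    [0,0,0],
  ],
  turn=[
    [0,0,0],
    [0,0,0],
    [0,0,0],
    [0,0,0],
    [0,0,0],
    [0,0,0],
    [0,0,0],
    [0,0,0],
  ],
  grip=[1,1,1,1,1,1,1,1],
)

```text
t: 13.28
eef_pos: [0.3939, -0.4866, 0.2449]
tool_rot: [0.142, -0.693, 0.141, 0.693]
contact_force: [1.2, 0.4, -0.2]
gripper_width: 0.0
```

```bash
python3 - <<'E'
from h import *
d=np.load("p.npz"); cnt=d["cnt"]; s=status.get_obs(); print(s["t"],s["eef_pos"],s["contact_force"])
o0=cv2.imread("pics/top0.png"); 
tops=eyes.read_camera("top")[:,:,::-1]; side=eyes.read_camera("side")[:,:,::-1]
cv2.imwrite("pics/c8.png",np.vstack([cv2.resize(tops[90:290,110:520],(780,380)),cv2.resize(np.hstack([side[170:250,330:410],cv2.imread("pics/side0.png")[170:250,330:410]]),(440,220),interpolation=cv2.INTER_CUBIC) @ np.eye(3) if False else cv2.copyMakeBorder(cv2.resize(np.hstack([side[175:235,330:410],cv2.imread("pics/side0.png")[175:235,330:410]]),(560,210),interpolation=cv2.INTER_CUBIC),0,0,0,220,cv2.BORDER_CONSTANT)]))
E
```

```text
13.2833 [ 0.39388174 -0.48664859  0.24493545] [ 1.19685742  0.40200297 -0.16894001]
```

View pics/c8.png

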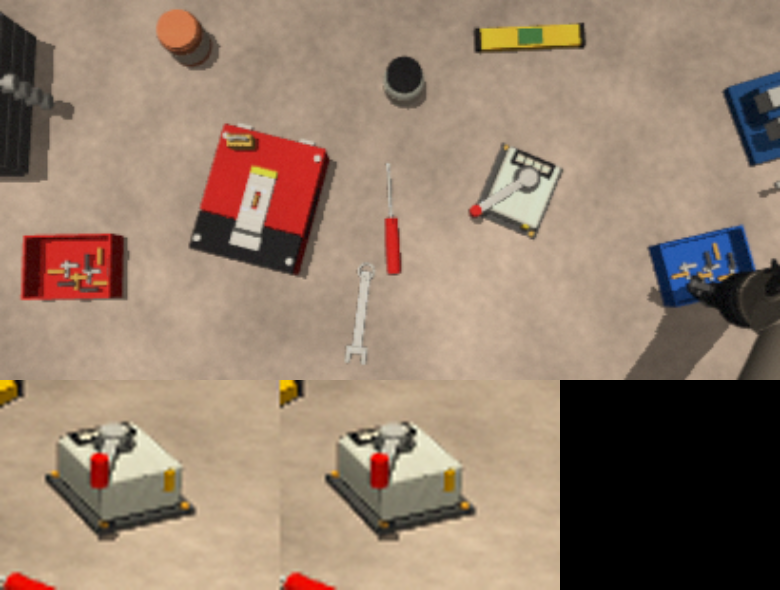

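The lever is back at rest, the same as in the first picture (side crops (99,470) and (379,470)). The hasp is flat over the staple at (255,200), nothing else has moved, and the arm is clear.

```bash
python3 -c "
from station import bot
print(bot.hand_in())"
```

```text
the job is handed in; nothing more can be done
None
```

The hasp is closed over its staple and the case is booked on the counter. I handed the job in at about 13.3 s, and the hand-in gave no verdict.

- **Hasp:** I pushed it over with the closed fingertips and pressed it flat, with up to about 79 N on the fingertips. Both cameras showed it flat on the lid with the staple through its slot.
- **Lever:** My first sweep failed. The tool drifted up, the fingertips slipped over the knob partway, and the lever sprang back before its stop. The second sweep took it to the stop, where I felt 13–19 N and the knob was within about 1 pixel of its predicted stop position. I then lifted off to release it.
- **Last check:** The final pictures showed the lever back at its starting position, the hasp still flat, and the padlock, bins, tools and jar where they began. The arm was clear of everything and the force reading was only noise.
- **Not checked:** I never read the drums, so I can't confirm that the partial first sweep did not count.

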